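# Fit a slicer's rotor and spin it by hand to check that it runs free

## Robot

A 7-joint arm with a two-finger parallel gripper is mounted at the origin on a cart in front of the work surface, level with it; the furniture and walls round the work are solid. World frame = base frame: x ahead of the robot, y to its left, z up, the work surface at z = 0. Lengths are in m, angles in rad, forces in N, time in s.
With the tool pointing down it reaches from about 0.35 to 0.9 m from the base axis. Payload 8.1 kg.
Tool frame: the origin (TCP) lies midway between the tips of the shut fingers; the grasp point (between the pads) lies 19 mm behind it; z points along the fingers, y is the line along which they close (so a half turn about z gives the same grasp; the last joint's range is limited). The gripper opens to 92 mm and grips with 3 to 60 N. Pads are 19 mm wide; open, the fingers measure 130 mm over their backs; the gripper's body (75 mm by 190 mm) begins 47 mm behind the grasp point.
Start: joints at [1.095, 0.434, 0.025, 1.573, -0.012, 1.134, -0.075], TCP at [0.228, -0.582, 0.227] pointing down, gripper open.
Joint ranges: [-2.62, 2.62], [-0.44, 2.09], [-1.27, 1.32], [0.08, 2.57], [-1.32, 4.46], [0.12, 2], [-2.74, 2.74]. Speed limits (rad/s): [2.22, 2.22, 3.01, 3.01, 3.14, 3.14, 3.14].

## Interface

Orientations are given as a rotation vector (axis times angle).
In Python, from cell import arm gives the robot as it stands.
- The arm moves only by the tool carry_out, never from a script. Its arguments are lists of equal length, an entry for each row: "claw": the finger opening in cm, from 0 to 9.18; "delta_pos": the shift along the tool's x, y, z in cm, a list of three; "angular": the turn, a rotation vector about the tool's x, y, z in rad, a list of three. In form: {"claw": [claw, ...], "delta_pos": [[dx, dy, dz], ...], "angular": [[ax, ay, az], ...]}. A call has 1 to 20 rows; each row shifts and turns the commanded pose from where the row before left it, along the tool's axes as they then stand; what a row does not reach is not made up. A row lasts 1/10 s, in which the tool goes at most 50 mm and 8.59 degrees, less where a joint would pass 70% of its speed; a pose out of reach is approached as far as the arm can. A call with a gripper value outside its range is refused whole. The fingers move at their own pace and stop on an object; "force" is the grip in N (left out, the last holds). Time passes only in rows, so rows that do not move let the fingers close. It gives the time, the measured TCP pose, the force, the opening and the grip force at its end, in the units of the state.
- arm.observe(): the state, without advancing time (a new reading comes with each control period).
- arm.get_image(name): name is "scene" or "side" or "wrist"; returns a dict with "frame" (384x512x3 uint8, red, green, blue), "mtx" (3x3 intrinsics, pixels), "T" (4x4, takes a point from camera to world coordinates). Camera axes: x right, y down, z forward; pixel columns grow to the right and rows downward; lengths in m; the calibration is good to about 2 mm. A picture is of the moment at which its call begins. There is no depth.
- arm.sign_off(): hands the job in; it is judged then, once.
Trained networks look in a picture, given as the dict that the camera call returned (one of the last four; its "shot" number tells which), for a name from the list of things; names that differ only in an ending like _2 or _b are one class to them, and where a whole thing is asked for, a point or a joint stands for the part that bears it (a point fixed in the world has none). Each returns a list of dicts, best first, with "conf" (0 to 1); they miss things now and then, are a little off and sometimes report something else, mostly with a low value. They report only what shows in the picture. A call takes as long as a camera call. They do not tell look-alikes from the thing itself.
- arm.look_for(label, picture): "centre" ([column, row] as shares, 0 to 1, of the picture: columns of its width, rows of its height, amid what is visible of it).
- arm.trace(label, picture): "region" (384x512 bool, what is visible of it) and "centre" ([column, row] as shares, 0 to 1, of the picture: columns of its width, rows of its height, amid what is visible of it).
- arm.place_of(label, picture): "centre" ([column, row] as shares, 0 to 1, of the picture: columns of its width, rows of its height: a listed point, or the origin of a listed thing).
The state is a dict: "clock": time; "joints": joint angles; "dq": joint speeds; "joint_efforts": joint torques, N m; "position": TCP position; "ee_rot": TCP orientation; "force": force on the tool from outside, world axes, zero at the start; "ft_torque": the same for the moment, N m; "width": opening from 0.0 (shut) to 1.0 (fully open); "gripper_force": force on a finger pad.
Only numpy, scipy, OpenCV 4.12 (cv2) and the standard library are available. Lean on these libraries where they do the work, as an engineer would, in place of code of your own. Each camera call takes 0.05 s, during which the arm holds its last target. There are 200 camera calls.

## Task

Put the loose rotor of the vegetable slicer on the slicer's spindle and seat it fully home on its drive pin: feel for the angle where the slots fit, and press gently, never forcing it. Then turn it by hand, its crank knob will do, a little more than one full turn in one direction to check that it turns freely, and leave it seated and standing still. Leave the other things where they are.

Things in the scene. Friction and masses are not known exactly. Their poses are not given: they have to be found in the camera images.
- slicer: Slicer base, fixed to the worktop: round white drum 184 mm across, 62 mm high over its rim, with a chute on its own -x side reaching 120 mm from the centre. Origin: centre of the underside, on the upright spindle's axis; z up. A steel spindle stands in the middle (see seat, pin_top, ring_top). It must not be loaded by the rotor with more than 35 N.
- seat (a point): On the spindle's axis, top of the spindle's flange (62 mm across), 56 mm above the base's origin: the rotor's underside rests here when fully home. From here a round rod, 12 mm in diameter, stands 40 mm high; its last 9 mm taper to 5 mm.
- pin_top (a point): On the spindle's axis, 6.5 mm above the seat: level of the top of the drive pin, a level round pin 6 mm thick and 40 mm long that passes through the rod. Which way it points is not given and differs every time. Unless a slot lies along the pin the rotor stops here, rigidly.
- ring_top (a point): On the spindle's axis, 9 mm above the seat: top, at the start, of a black rubber ring (58 mm outside, 46 mm inside) round the pin. It clings to its seat: the rotor's weight rests on it without moving it; about 4 N more presses it down, and it stays where pressed, so the rotor never sinks home of itself. Pressing also drags the spindle round with the rotor.
- rotor: Loose rotor, about 0.18 kg: steel disc 140 mm across, 4 mm thick, with hub below and grip and crank knob above. Origin: centre of the hub's underside; z up along its axis; the disc's top is 14 mm above it. It stands upright on the worktop at the start. Fully home, the origin is at the seat.
- hub (a point): Rotor's origin again. The black hub is 50 mm square, 10 mm deep, with two crossing slots 12 mm wide along the rotor's x and y, open below, that go over the drive pin: it fits every quarter turn, with about 0.1 rad to spare either way. A round bore 14 mm wide and 42 mm deep from the underside takes the spindle's rod.
- grip (a point): On the rotor's axis, 46 mm above its origin, in the round black grip to lift it by: 32 mm in diameter, from 14 to 60 mm above the origin.
- crank (a point): Middle of the crank knob, 53 mm from the axis on the rotor's own +x side, 30 mm above its origin: upright black knob about 17 mm thick, from 14 to 43 mm above the rotor's origin.
- spindle (a joint): Turn of the slicer's spindle since the start, rad, 0 at the start, positive anticlockwise seen from above, no end stops; it tells nothing about where the pin points. It turns with a slight drag of about 0.05 N m, and stops where it is left.
- lemon: Lemon, 71 mm, a bystander at the back right. Origin under its centre.
- onion: Onion, 79 mm, a bystander at the back right. Origin under its centre.
- peeler: Peeler with blue handle, 170 mm long, a bystander at the front right. Origin under its centre.
Not all that is in view belongs to the job. Leave any red look-alike of the rotor alone.

How it is judged:
On the way, in this order (a step that is already met when the one before it is completed fails the run):
1. the rotor is fully home on the spindle (z of rotor in the frame of slicer below 0.0585 m and horizontal distance between rotor and slicer below 0.004 m and angle between rotor's own z axis and vertical below 0.06 rad), for 0.2 s.
2. seated, the rotor and spindle have been turned through one full turn, either way round (z of rotor in the frame of slicer below 0.0585 m and horizontal distance between rotor and slicer below 0.004 m and (value of joint spindle above 6.2 rad or value of joint spindle below -6.2 rad)), for 0.1 s.
At the end, for the whole second after the job is handed in: The rotor sits upright on the spindle, its origin within 2.5 mm of the home height and 4 mm of the axis, the spindle stands at least one full turn (6.2 rad) either way from its start, and the rotor is at rest (all of step 2 and angle between rotor's own z axis and vertical below 0.06 rad and angular speed of rotor below 0.1 rad/s and linear speed of rotor below 0.02 m/s); the robot touches nothing.
It fails at once if the rotor is forced: more than 35 N between rotor and slicer (contact force between rotor and slicer above 35 N).
It fails at once if the fingers or arm press on the slicer base with more than 15 N (contact force between the arm and slicer above 15 N).
It fails at once if a bystander is moved by more than 3 cm (distance of any of lemon, onion, peeler from where it was at the start of the episode above 0.03 m).
It also fails if it takes over 72 s, if anything falls off the work surface, if the arm or the gripper's body presses on something with over 40 N, if the wrist force passes 120 N, or if a joint passes its speed limit or range.

## Working session

There is one attempt and no reset: what is moved stays moved. The work goes in short steps, Python scripts to look and compute and a tool call to move; the robot and the scene stay as the last step left them, time stands still between calls to the robot, and variables do not carry over. Pictures are saved under pics/ and viewed, at most 10 in all, crops included, and the job is handed in when it is done.

Besides the shell and the picture viewer there is one more tool, called as name(argument=value, ...) on one line, values as JSON. carry_out: Moves the arm, as the interface text tells. Its arguments: {"type":"object","properties":{"claw":{"type":"array","items":{"type":"number"}},"delta_pos":{"type":"array","items":{"type":"array","items":{"type":"number"}}},"angular":{"type":"array","items":{"type":"array","items":{"type":"number"}}},"force":{"type":"number"}},"required":["claw","delta_pos","angular"]}

```bash
mkdir -p pics; cat > h.py <<'E'
import numpy as np, cv2
from cell import arm
from scipy.spatial.transform import Rotation as R
def save(p,n): cv2.imwrite('pics/'+n,p['frame'][:,:,::-1])
def ray(p,c):
    d=np.linalg.inv(p['mtx'])@[c[0]*512,c[1]*384,1]; return p['T'][:3,3],p['T'][:3,:3]@d
def onz(p,c,z):
    o,d=ray(p,c); return o+d*(z-o[2])/d[2]
def tri(rs):
    A=0;b=0
    for o,d in rs:
        d=d/np.linalg.norm(d);P=np.eye(3)-np.outer(d,d);A=A+P;b=b+P@o
    return np.linalg.solve(A,b)
def proj(p,X):
    T=np.linalg.inv(p['T']);x=p['mtx']@(T[:3,:3]@X+T[:3,3]);return x[:2]/x[2]
E
python3 - <<'E'
from h import *
a=arm.get_image('scene');b=arm.get_image('side')
cv2.imwrite('pics/a.png',np.vstack([a['frame'],b['frame']])[:,:,::-1][::1])
im=np.hstack([a['frame'],b['frame']])[:,:,::-1]; cv2.imwrite('pics/ab.png',cv2.resize(im,(800,300)))
for n in ['rotor','grip','crank','hub','slicer','seat','pin_top','ring_top','lemon','onion','peeler']:
  for k,p in (('scene',a),('side',b)):
    print(n,k,[(np.round(np.array(r['centre'])*[512,384]).astype(int).tolist(),round(r['conf'],2)) for r in arm.place_of(n,p)])
s=arm.observe();print(s)
print(a['T'].round(3),b['T'].round(3))
E
```

```text
rotor scene [([268, 248], 0.71), ([209, 239], 0.66), ([161, 271], 0.57)]
rotor side [([253, 180], 0.93), ([234, 151], 0.78)]
grip scene [([206, 230], 0.85), ([157, 265], 0.84), ([269, 243], 0.8)]
grip side [([226, 197], 0.96), ([256, 166], 0.74), ([232, 144], 0.67), ([240, 301], 0.62)]
crank scene [([209, 237], 0.68), ([195, 241], 0.62), ([166, 254], 0.62), ([254, 243], 0.58)]
crank side [([228, 199], 0.96), ([242, 151], 0.88), ([249, 166], 0.72)]
hub scene [([272, 249], 0.93), ([161, 270], 0.89)]
hub side [([255, 181], 0.97), ([235, 150], 0.57), ([224, 211], 0.55)]
slicer scene [([296, 191], 0.78)]
slicer side [([290, 245], 0.65)]
seat scene [([296, 183], 0.69)]
seat side [([285, 231], 0.63)]
pin_top scene [([299, 182], 0.91), ([364, 212], 0.73)]
pin_top side [([290, 230], 0.81), ([240, 302], 0.39)]
ring_top scene [([298, 179], 0.8)]
ring_top side [([290, 229], 0.7)]
lemon scene [([341, 152], 0.55)]
lemon side [([340, 306], 0.78)]
onion scene [([323, 160], 0.61)]
onion side [([339, 282], 0.85)]
peeler scene [([361, 211], 0.65), ([193, 239], 0.3)]
peeler side [([238, 302], 0.65)]
{'c
[... 242 characters left out ...]
'joint_efforts': array([ 1.82363119e-04, -6.67682791e+01,  9.84245986e-01, -3.14810336e+01,
       -6.06269203e-02,  3.29473580e-02, -4.58290600e-06]), 'position': array([ 0.22760883, -0.58211353,  0.2267384 ]), 'ee_rot': array([ 3.08715364e+00,  5.82008773e-01, -1.53928464e-05]), 'force': array([ 0.22092525,  0.22091819, -0.17811235]), 'ft_torque': array([-0.01253031,  0.03114291,  0.04482565]), 'gripper_force': 0.0, 'width': 1.0007147603612234}
[[-0.326 -0.822  0.467 -0.138]
 [-0.945  0.277 -0.173  0.331]
 [ 0.013 -0.498 -0.867  1.316]
 [ 0.     0.     0.     1.   ]] [[ 0.996 -0.064  0.056  0.432]
 [-0.083 -0.603  0.794 -1.057]
 [-0.017 -0.795 -0.606  0.915]
 [ 0.     0.     0.     1.   ]]
```

View pics/ab.png

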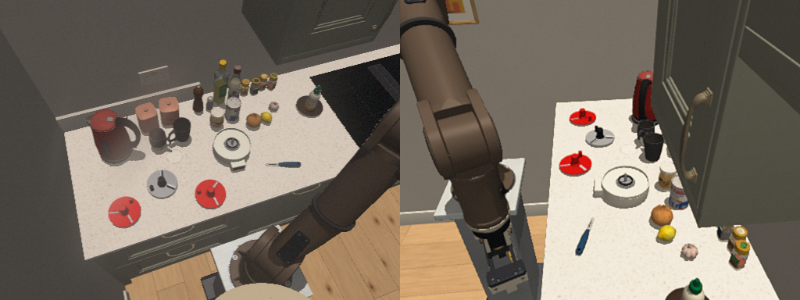

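The grey rotor is at scene (209,239) and side (255,178). The red look-alikes are at scene (161,271) and (268,248). The slicer is at scene (296,187). I choose the grey one and check it in a close crop.

```bash
python3 - <<'E'
from h import *
a=arm.get_image('scene');b=arm.get_image('side')
def crop(p,u,v,h=33): return cv2.resize(p['frame'][v-h:v+h,u-h:u+h],(390,290) if 0 else (290,290),interpolation=cv2.INTER_CUBIC)
im=np.vstack([np.hstack([crop(a,209,237),crop(a,298,185)]),np.hstack([crop(b,255,175),crop(b,288,235)])])
cv2.imwrite('pics/c.png',im[:,:,::-1])
def best(n,p,near,r=25):
    L=[np.array(x['centre']) for x in arm.place_of(n,p)]
    L=[c for c in L if np.linalg.norm(c*[512,384]-near)<r]
    return L[0] if L else None
for n,na,nb in [('rotor',(209,239),(255,180)),('grip',(207,232),(255,168)),('crank',(203,238),(250,166)),('hub',(209,239),(255,180)),('slicer',(296,190),(290,240)),('seat',(297,183),(288,230)),('pin_top',(297,183),(288,230)),('ring_top',(297,183),(288,230)),('lemon',(341,152),(340,306)),('onion',(323,160),(339,282)),('peeler',(361,211),(238,302))]:
    ca,cb=best(n,a,na),best(n,b,nb)
    print(n,None if ca is None else (ca*[512,384]).round(1),None if cb is None else (cb*[512,384]).round(1), tri([ray(a,ca),ray(b,cb)]).round(4) if ca is not None and cb is not None else '')
E
```

```text
rotor [206.9 237.7] [255.1 179.7] [ 0.4928  0.272  -0.0122]
grip [209.2 231.6] [252.7 163.6] [0.4817 0.2625 0.0636]
crank [192.9 240.8] [248.7 166.9] [0.4771 0.3219 0.0173]
hub [207.8 235.2] [256.5 179.5] [ 0.4984  0.2662 -0.0073]
slicer [298.2 191.2] [286.4 246.6] [ 0.563  -0.1129  0.0016]
seat [301.1 184.3] [286. 232.] [ 0.5586 -0.1144  0.061 ]
pin_top [296.5 183.2] [288.1 228.6] [ 0.5674 -0.0998  0.0614]
ring_top [297.8 182.2] [289.  228.6] [ 0.5688 -0.1047  0.065 ]
lemon [341.  155.4] [341.7 305.2] [ 0.6757 -0.3457 -0.0041]
onion [324.7 162.2] [333.  281.1] [ 6.665e-01 -2.665e-01  1.000e-04]
peeler [363.2 213.1] [240.1 302.1] [ 0.4071 -0.3089 -0.0051]
```

View pics/c.png

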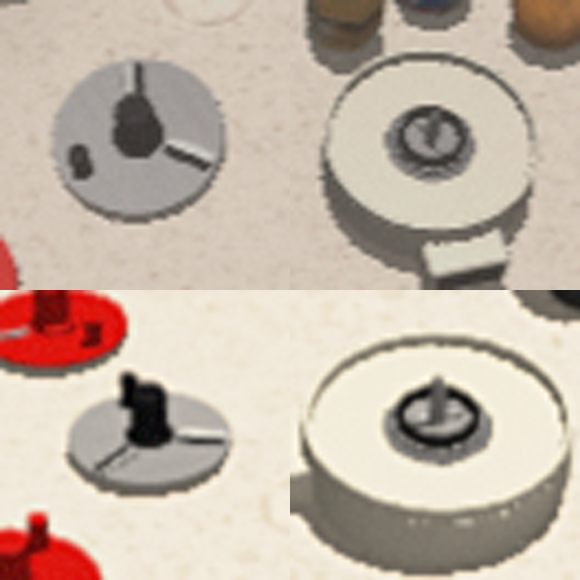

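The crop shows the grey rotor with black grip at scene (209,232) and its crank knob at about (194,240), so it is the real one. The slicer's spindle, ring and light pin are at scene (297,183). I swing in over the slicer first for a wrist view.

carry_out(claw=[9, 9, 9, 9, 9, 9, 9, 9, 9, 9, 9, 9, 9, 9, 9], delta_pos=[[4.2, -0.45, -0.3], [4.2, -0.45, -0.3], [4.2, -0.45, -0.3], [4.2, -0.45, -0.3], [4.2, -0.45, -0.3], [4.2, -0.45, -0.3], [4.2, -0.45, -0.3], [4.2, -0.45, -0.3], [4.2, -0.45, -0.3], [4.2, -0.45, -0.3], [4.2, -0.45, -0.3], [4.2, -0.45, -0.3], [4.2, -0.45, -0.3], [4.2, -0.45, -0.3], [0, 0, 0]], angular=[[0, 0, -0.07], [0, 0, -0.07], [0, 0, -0.07], [0, 0, -0.07], [0, 0, -0.07], [0, 0, -0.07], [0, 0, -0.07], [0, 0, -0.07], [0, 0, -0.07], [0, 0, -0.07], [0, 0, -0.07], [0, 0, -0.07], [0, 0, -0.07], [0, 0, -0.07], [0, 0, 0]])

```text
clock: 3.9
position: [0.5666, -0.1173, 0.2696]
ee_rot: [-2.437, -1.98, -0.006]
force: [1.0, 0.6, -0.2]
width: 0.978
gripper_force: 0.0
```

```bash
python3 - <<'E'
from h import *
w=arm.get_image('wrist');save(w,'w1.png');np.savez('w1.npz',**{k:w[k] for k in('frame','mtx','T')})
s=arm.observe();print(s['position'],s['ee_rot'],s['joints'],s['clock'],s['force'])
print(w['T'].round(3),w['mtx'])
for n,z in [('slicer',0),('seat',.056),('pin_top',.0625),('ring_top',.065)]:
  for r in arm.place_of(n,w): print(n,(np.array(r['centre'])*[512,384]).round(1),r['conf'],onz(w,r['centre'],z).round(4))
print(proj(w,np.array([.566,-.106,.06])))
E
```

```text
[ 0.56597161 -0.12132127  0.26921478] [-2.4435774  -1.97394754 -0.00256092] [ 0.3848835   0.35687902 -0.36281708  1.60392833  0.13178821  1.20417219
 -0.21604485] 3.95 [-0.02384791 -0.63352847  0.03126241]
[[ 0.979 -0.195 -0.061  0.584]
 [-0.204 -0.935 -0.291 -0.038]
 [-0.     0.297 -0.955  0.427]
 [ 0.     0.     0.     1.   ]] [[285.83013507   0.         250.6710994 ]
 [  0.         285.83013507 188.67232213]
 [  0.           0.           1.        ]]
slicer [251.6 157.2] 0.56 [ 0.568  -0.1196  0.    ]
slicer [252.2 149.1] 0.55 [ 0.5714 -0.1077  0.    ]
seat [249.9 153.2] 0.76 [ 0.569  -0.1033  0.056 ]
pin_top [251.2 156.2] 0.8 [ 0.57   -0.1063  0.0625]
[248.09575669 156.24450684]
```

View pics/w1.png

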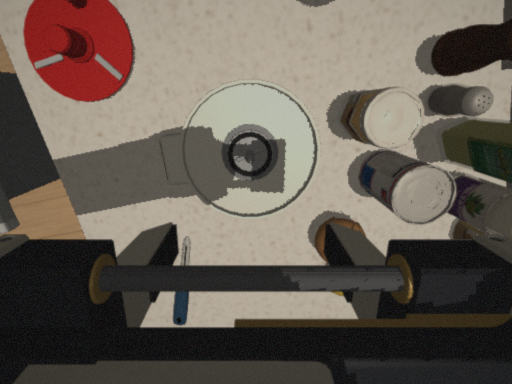

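The view shows the drum rim centred near (250,149), the black ring at (250,154) and the rod inside it. The pin is too small to see here, so I enlarge it and fit the rim.

```bash
python3 - <<'E'
from h import *
w=dict(np.load('w1.npz'))
f=w['frame'].astype(int)
# rectify plane z=.062 top-down, 0.25 mm/px
def rect(z,c,half,n):
    g=np.linspace(-half,half,n); X,Y=np.meshgrid(c[0]+g,c[1]-g)
    P=np.stack([X,Y,np.full_like(X,z)],-1); T=np.linalg.inv(w['T']); q=(P@T[:3,:3].T+T[:3,3])@w['mtx'].T
    m=(q[...,:2]/q[...,2:]).astype(np.float32); return cv2.remap(w['frame'],m[...,0],m[...,1],cv2.INTER_CUBIC)
c=(.567,-.108)
im=rect(.062,c,.11,400); im2=rect(.0605,c,.04,400)
v=cv2.convertScaleAbs(im2,alpha=2.0,beta=0)
cv2.imwrite('pics/r1.png',np.hstack([im,v])[:,:,::-1])
E
```

```text
(no output)
```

View pics/r1.png

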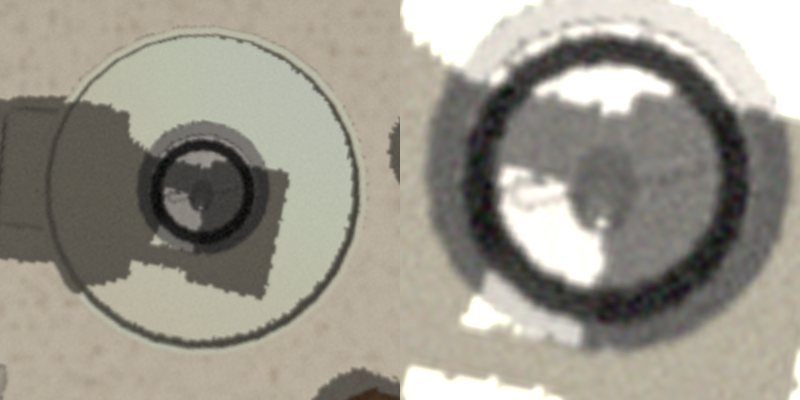

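Rectified, the spindle axis is at about (0.569, -0.103) and the pin points at about +0.2 rad. Its ends show faintly at (700,163) and (512,200) in the right panel. Next I go to the rotor.

carry_out(claw=[9, 9, 9, 9, 9, 9, 9, 9, 9, 9], delta_pos=[[4.0, -0.3, 0], [4.0, -0.3, 0], [4.0, -0.3, 0], [4.0, -0.3, 0], [4.0, -0.3, 0], [4.0, -0.3, 0], [4.0, -0.3, 0], [4.0, -0.3, 0], [3.0, -0.3, 0], [0, 0, 0]], angular=[[0, 0, -0.07], [0, 0, -0.07], [0, 0, -0.07], [0, 0, -0.07], [0, 0, -0.07], [0, 0, -0.07], [0, 0, -0.07], [0, 0, -0.07], [0, 0, 0], [0, 0, 0]])

```text
clock: 5.15
position: [0.5182, 0.221, 0.269]
ee_rot: [-1.804, -2.57, -0.002]
force: [0.1, 0.1, 0.6]
width: 0.981
gripper_force: 0.0
```

```bash
cat > st.py <<'E'
from h import *
s=arm.observe()
Rm=R.from_rotvec(s['ee_rot']).as_matrix()
def info(): print('pos',s['position'].round(4),'xang',round(np.arctan2(Rm[1,0],Rm[0,0]),3),'tilt',Rm[:2,2].round(4),'j',s['joints'].round(2),'t',s['clock'],'F',s['force'].round(1),'M',s['ft_torque'].round(2),'w',s['width']*9.18)
def to(x): return (Rm.T@(np.array(x)-s['position'])*100).round(2)
E
python3 - <<'E'
from st import *
w=arm.get_image('wrist');save(w,'w2.png');info()
for n,z in [('rotor',0),('hub',0),('grip',.046),('crank',.03)]:
  for r in arm.place_of(n,w): print(n,(np.array(r['centre'])*[512,384]).round(1),round(r['conf'],2),onz(w,r['centre'],z).round(4))
for r in arm.trace('rotor',w):
  m=r['region'].astype(np.uint8); c=max(cv2.findContours(m,0,2)[0],key=cv2.contourArea); e=cv2.fitEllipse(cv2.convexHull(c)); print(e, onz(w,np.array(e[0])/[512,384],.013))
E
```

```text
pos [0.5182 0.221  0.269 ] xang 1.917 tilt [-0.0006  0.0021] j [-0.06  0.37 -0.59  1.63  0.21  1.21 -0.35] t 5.15 F [0.1 0.1 0.6] M [-0.01 -0.13  0.05] w 9.003170798399815
rotor [137.4 209.1] 0.71 [0.3772 0.0781 0.    ]
rotor [246.1 119.2] 0.58 [0.4937 0.2691 0.    ]
hub [134.8 212.8] 0.74 [0.3747 0.0704 0.    ]
hub [246.6 120.4] 0.71 [0.4949 0.2677 0.    ]
hub [245.  126.4] 0.5 [0.4956 0.2589 0.    ]
grip [119.6 219.4] 0.81 [0.369  0.0773 0.046 ]
grip [245.8 123.4] 0.8 [0.4949 0.267  0.046 ]
grip [217.2 329.3] 0.45 [ 0.5617 -0.0616  0.046 ]
crank [152.  193.7] 0.75 [0.3998 0.1244 0.03  ]
crank [250.5  82.2] 0.59 [0.4832 0.3172 0.03  ]
((132.74195861816406, 211.13034057617188), (80.7992172241211, 92.94453430175781), 116.82025909423828) [0.37461077 0.07896984 0.013     ]
((241.24655151367188, -11.69066047668457), (46.452903747558594, 71.2541732788086), 82.1669692993164) [0.43477699 0.41718404 0.013     ]
((245.6620330810547, 118.06888580322266), (99.18964385986328, 100.95000457763672), 179.54481506347656) [0.49252234 0.27119645 0.013     ]
```

View pics/w2.png

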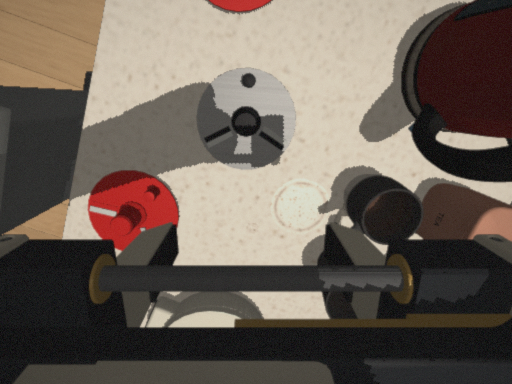

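The rotor is at about (0.494, 0.269). The wrist view shows its grip at (246,120) and the knob at (248,80), close to the tool's +x at angle 1.78. That already matches the pin modulo a quarter turn, so I grasp it now.

carry_out(claw=[9, 9, 9, 9, 9, 9, 9, 9, 9, 9, 9, 9], delta_pos=[[2.7, -0.3, 2], [2.6, -0.3, 3], [0, 0, 3], [0, 0, 3], [0, 0, 3], [0, 0, 0], [0, 0, 2.5], [0, 0, 2.5], [0, 0, 2.0], [0, 0, 2.0], [0, 0, 1.0], [0, 0, 0]], angular=[[0, 0, 0.07], [0, 0, 0.07], [0, 0, 0], [0, 0, 0], [0, 0, 0], [0, 0, 0], [0, 0, 0], [0, 0, 0], [0, 0, 0], [0, 0, 0], [0, 0, 0], [0, 0, 0]], force=15)

```text
clock: 6.65
position: [0.4987, 0.2653, 0.0286]
ee_rot: [-1.987, -2.433, 0.002]
force: [-0.0, -0.3, 0.6]
width: 0.981
gripper_force: 0.0
```

```bash
python3 - <<'E'
from st import *
info()
a=arm.get_image('scene');b=arm.get_image('side');w=arm.get_image('wrist')
def c(p,X,h,s=266):
    u,v=proj(p,np.array(X)).astype(int);v=np.clip(v,h,384-h);return cv2.resize(p['frame'][v-h:v+h,u-h:u+h],(s,s),interpolation=cv2.INTER_CUBIC)
cv2.imwrite('pics/g1.png',np.hstack([c(a,[.494,.269,.04],40),c(b,[.494,.269,.04],40),c(w,[.494,.269,.06],90)])[:,:,::-1])
for n,z in [('grip',.046),('crank',.03),('rotor',0)]:
  for r in arm.place_of(n,w): print(n,(np.array(r['centre'])*[512,384]).round(1),round(r['conf'],2),onz(w,r['centre'],z).round(4))
E
```

```text
pos [0.4987 0.2653 0.0286] xang 1.772 tilt [-0.0006 -0.0008] j [-0.26  0.63 -0.47  1.89  0.41  0.72 -0.75] t 6.65 F [-0.  -0.3  0.6] M [-0.   -0.11  0.01] w 9.005875980933627
grip [243.1 246.2] 0.91 [0.4948 0.2689 0.046 ]
crank [236.3 146.6] 0.98 [0.4806 0.3196 0.03  ]
rotor [242.9 216.6] 0.57 [0.4939 0.2668 0.    ]
rotor [236.5 148. ] 0.43 [0.4804 0.3138 0.    ]
```

View pics/g1.png

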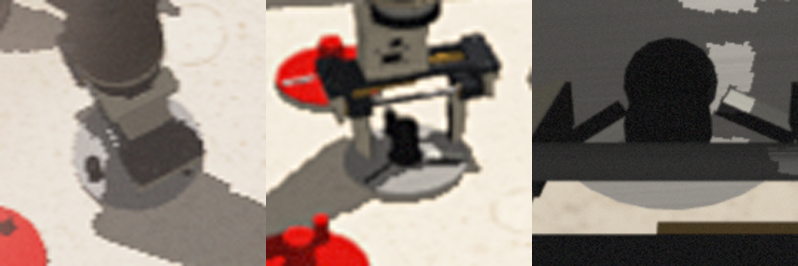

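The fingers straddle the grip: it is at (243,246) in the wrist image, with the knob clear at (236,147). I centre by about 4 mm, close, and lift.

carry_out(claw=[9, 9, 2.5, 2.5, 2.5, 2.5, 2.5, 2.5, 2.5, 2.5, 2.5, 2.5, 2.5, 2.5], delta_pos=[[0.4, -0.3, 0], [0, 0, 0], [0, 0, 0], [0, 0, 0], [0, 0, 0], [0, 0, 0], [0, 0, 0], [0, 0, 0], [0, 0, 0], [0, 0, 0], [0, 0, -0.5], [0, 0, -0.5], [0, 0, -1], [0, 0, 0]], angular=[[0, 0, 0], [0, 0, 0], [0, 0, 0], [0, 0, 0], [0, 0, 0], [0, 0, 0], [0, 0, 0], [0, 0, 0], [0, 0, 0], [0, 0, 0], [0, 0, 0], [0, 0, 0], [0, 0, 0], [0, 0, 0]], force=25)

```text
clock: 8.35
position: [0.4955, 0.2699, 0.0504]
ee_rot: [1.986, 2.433, 0.004]
force: [-0.7, -0.6, -1.5]
width: 0.339
gripper_force: 25.0
```

```bash
python3 - <<'E'
from st import *
info()
for i in range(3):
  w=arm.get_image('wrist')
  zo=s['position'][2]-.0286
  for n,z in [('grip',.046),('crank',.03)]:
    for r in arm.place_of(n,w)[:1]:
      X=onz(w,r['centre'],z+zo); print(n,round(r['conf'],2),X.round(4),'tool',(Rm.T@(X-s['position'])*1000).round(1))
E
```

```text
pos [0.4955 0.2699 0.0504] xang 1.773 tilt [0.002  0.0013] j [-0.25  0.59 -0.48  1.88  0.39  0.76 -0.75] t 8.35 F [-0.7 -0.6 -1.5] M [ 0.08 -0.19 -0.01] w 3.1157656870967507
grip 0.7 [0.4965 0.269  0.0678] tool [ -1.    0.9 -17.4]
crank 0.92 [0.481  0.3203 0.0518] tool [52.3 -4.1 -1.4]
grip 0.56 [0.4967 0.2688 0.0678] tool [ -1.2   1.  -17.4]
grip 0.79 [0.4952 0.2692 0.0678] tool [ -0.6  -0.4 -17.4]
crank 0.97 [0.4799 0.3206 0.0518] tool [52.8 -5.1 -1.4]
```

Held: the rotor axis is within 1 mm of the tool axis, and the crank angle is about xang + 0.087. I carry it over the spindle.

carry_out(claw=[2.5, 2.5, 2.5, 2.5, 2.5, 2.5, 2.5, 2.5, 2.5, 2.5, 2.5, 2.5, 2.5, 2.5, 2.5, 2.5, 2.5, 2.5, 2.5, 2.5], delta_pos=[[0, 0, -2], [0, 0, -3], [0, 0, -3], [0, 0, -3], [0, 0, -1], [-2, 0, 0], [-3, 0, 0], [-3, 0, 0], [-3, 0, 0], [-3, 0, 0], [-3, 0, 0], [-3, 0, 0], [-3, 0, 0], [-3, 0, 0], [-3, 0, 0], [-3, 0, 0], [-3, 0, 0], [-2, -0.3, 0], [-1, 0, 0], [0, 0, 0]], angular=[[0, 0, 0], [0, 0, 0], [0, 0, 0], [0, 0, 0], [0, 0, 0], [0, 0, 0], [0, 0, 0], [0, 0, 0], [0, 0, 0], [0, 0, 0], [0, 0, 0], [0, 0, 0], [0, 0, 0], [0, 0, 0], [0, 0, 0], [0, 0, 0], [0, 0, 0], [0, 0, 0.05], [0, 0, 0.04], [0, 0, 0]])

```text
clock: 10.8
position: [0.5672, -0.1047, 0.1683]
ee_rot: [-2.098, -2.337, 0.001]
force: [-0.3, 0.2, -2.9]
width: 0.339
gripper_force: 25.0
```

```bash
python3 - <<'E'
from st import *
info()
zr=s['position'][2]-.0286
a=arm.get_image('scene');b=arm.get_image('side');w=arm.get_image('wrist')
for n,z in [('grip',.046),('crank',.03)]:
    for r in arm.place_of(n,w)[:2]:
      X=onz(w,r['centre'],z+zr); print(n,round(r['conf'],2),X.round(4),'tool',(Rm.T@(X-s['position'])*1000).round(1))
for n,z in [('seat',.056),('pin_top',.0625),('ring_top',.065),('slicer',0)]:
  L={}
  for k,p in (('a',a),('b',b)):
    for r in arm.place_of(n,p)[:1]: L[k]=ray(p,r['centre']);print(n,k,onz(p,r['centre'],z).round(4))
print('target tool delta',to([.569,-.102,.15]))
u,v=proj(b,np.array([.569,-.103,.1])).astype(int)
cv2.imwrite('pics/h1.png',cv2.resize(b['frame'][v-50:v+50,u-65:u+65],(650,500),interpolation=cv2.INTER_CUBIC)[:,:,::-1])
E
```

```text
pos [ 0.5672 -0.1047  0.1683] xang 1.678 tilt [-0.0007 -0.0002] j [ 0.41  0.46 -0.45  1.74  0.23  1.   -0.02] t 10.8 F [-0.3  0.2 -2.9] M [ 0.07 -0.02 -0.03] w 3.109280307217735
grip 0.94 [ 0.5685 -0.1034  0.1857] tool [  1.1   1.5 -17.4]
crank 0.77 [ 0.5574 -0.0523  0.1697] tool [53.2 -4.1 -1.4]
seat b [ 0.5594 -0.1096  0.056 ]
pin_top a [ 0.575  -0.0992  0.0625]
pin_top b [ 0.5658 -0.1076  0.0625]
ring_top a [ 0.5822 -0.1046  0.065 ]
ring_top b [ 0.5706 -0.115   0.065 ]
slicer a [ 0.5647 -0.117   0.    ]
slicer b [ 0.5728 -0.0431  0.    ]
target tool delta [0.25 0.21 1.83]
```

View pics/h1.png

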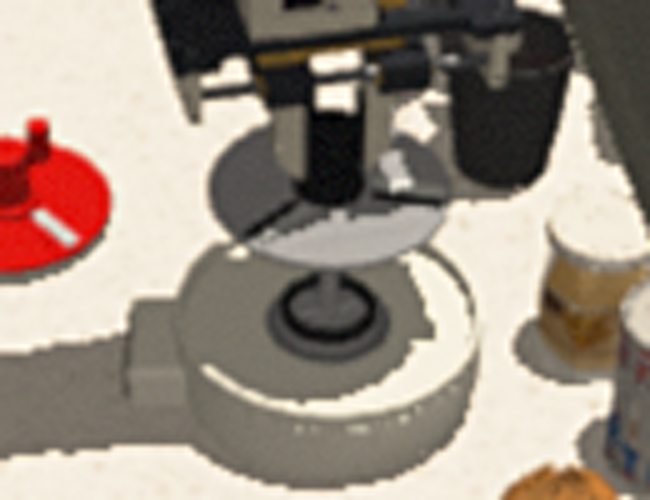

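The rotor hangs over the spindle; in this crop the ring is at (330,308) and the disc at (330,195). I apply small corrections and lower it carefully over the rod.

carry_out(claw=[2.5, 2.5, 2.5, 2.5, 2.5, 2.5, 2.5, 2.5], delta_pos=[[0.15, 0.15, 1], [0, 0, 1], [0, 0, 1], [0, 0, 1], [0, 0, 0.4], [0, 0, 0.4], [0, 0, 0.3], [0, 0, 0]], angular=[[0, 0, 0], [0, 0, 0], [0, 0, 0], [0, 0, 0], [0, 0, 0], [0, 0, 0], [0, 0, 0], [0, 0, 0]])

```text
clock: 12.25
position: [0.5687, -0.1021, 0.1175]
ee_rot: [-2.094, -2.342, 0.0]
force: [0.7, 0.5, -2.0]
width: 0.34
gripper_force: 25.0
```

carry_out(claw=[2.5, 2.5, 2.5, 2.5, 2.5, 2.5], delta_pos=[[0, 0, 0.4], [0, 0, 0.4], [0, 0, 0.4], [0, 0, 0.4], [0, 0, 0.3], [0, 0, 0]], angular=[[0, 0, 0], [0, 0, 0], [0, 0, 0], [0, 0, 0], [0, 0, 0], [0, 0, 0]])

```text
clock: 12.85
position: [0.5684, -0.1021, 0.0982]
ee_rot: [-2.093, -2.342, 0.001]
force: [-0.6, -0.5, -2.1]
width: 0.34
gripper_force: 25.0
```

Clean entry with no lateral load. I now come down to the ring in millimetre steps.

carry_out(claw=[2.5, 2.5, 2.5, 2.5, 2.5], delta_pos=[[0, 0, 0.1], [0, 0, 0.1], [0, 0, 0.1], [0, 0, 0.1], [0, 0, 0]], angular=[[0, 0, 0], [0, 0, 0], [0, 0, 0], [0, 0, 0], [0, 0, 0]])

```text
clock: 13.35
position: [0.5687, -0.1021, 0.0946]
ee_rot: [-2.094, -2.342, 0.0]
force: [-0.5, -0.3, -1.3]
width: 0.339
gripper_force: 25.0
```

carry_out(claw=[2.5, 2.5, 2.5], delta_pos=[[0, 0, 0.1], [0, 0, 0.1], [0, 0, 0]], angular=[[0, 0, 0], [0, 0, 0], [0, 0, 0]])

```text
clock: 13.65
position: [0.5689, -0.1022, 0.0929]
ee_rot: [2.094, 2.342, 0.0]
force: [-1.3, -0.3, 2.3]
width: 0.338
gripper_force: 25.0
```

carry_out(claw=[2.5, 2.5, 2.5], delta_pos=[[0, 0, 0.1], [0, 0, 0.05], [0, 0, 0]], angular=[[0, 0, 0], [0, 0, 0], [0, 0, 0]])

```text
clock: 13.95
position: [0.5689, -0.1021, 0.0913]
ee_rot: [2.094, 2.342, 0.0]
force: [-1.5, 0.9, 4.0]
width: 0.338
gripper_force: 25.0
```

carry_out(claw=[2.5, 2.5, 2.5], delta_pos=[[0, 0, 0.08], [0, 0, 0.07], [0, 0, 0]], angular=[[0, 0, 0], [0, 0, 0], [0, 0, 0]])

```text
clock: 14.25
position: [0.5689, -0.1021, 0.0897]
ee_rot: [2.094, 2.342, 0.0]
force: [-1.4, 0.8, 3.3]
width: 0.341
gripper_force: 25.0
```

Force steady at about 4 N, so it is still only the ring.

carry_out(claw=[2.5, 2.5, 2.5], delta_pos=[[0, 0, 0.08], [0, 0, 0.07], [0, 0, 0]], angular=[[0, 0, 0], [0, 0, 0], [0, 0, 0]])

```text
clock: 14.55
position: [0.5688, -0.1021, 0.0881]
ee_rot: [2.094, 2.342, 0.0]
force: [-0.5, -0.8, 3.0]
width: 0.338
gripper_force: 25.0
```

carry_out(claw=[2.5, 2.5, 2.5, 2.5], delta_pos=[[0, 0, 0.08], [0, 0, 0.07], [0, 0, 0.05], [0, 0, 0]], angular=[[0, 0, 0], [0, 0, 0], [0, 0, 0], [0, 0, 0]])

```text
clock: 14.95
position: [0.5688, -0.1021, 0.0862]
ee_rot: [2.094, 2.342, 0.0]
force: [-0.4, 0.2, 2.8]
width: 0.336
gripper_force: 25.0
```

carry_out(claw=[2.5, 2.5, 2.5], delta_pos=[[0, 0, 0.07], [0, 0, 0.06], [0, 0, 0]], angular=[[0, 0, 0], [0, 0, 0], [0, 0, 0]])

```text
clock: 15.25
position: [0.5688, -0.1021, 0.0848]
ee_rot: [2.094, 2.342, 0.0]
force: [-0.1, -0.3, 3.1]
width: 0.336
gripper_force: 25.0
```

Continuing gently until a firm stop shows.

carry_out(claw=[2.5, 2.5, 2.5], delta_pos=[[0, 0, 0.06], [0, 0, 0.04], [0, 0, 0]], angular=[[0, 0, 0], [0, 0, 0], [0, 0, 0]])

```text
clock: 15.55
position: [0.5688, -0.1021, 0.0844]
ee_rot: [2.093, 2.342, 0.0]
force: [-1.9, -0.1, 9.0]
width: 0.335
gripper_force: 25.0
```

It stops firmly at 9 N after 9.3 mm of travel, which matches home. I relieve the press and turn it, first stroke anticlockwise.

carry_out(claw=[2.5, 2.5, 2.5, 2.5, 2.5, 2.5, 2.5, 2.5, 2.5, 2.5], delta_pos=[[0, 0, -0.05], [0, 0, 0], [0, 0, 0], [0, 0, 0], [0, 0, 0], [0, 0, 0], [0, 0, 0], [0, 0, 0], [0, 0, 0], [0, 0, 0]], angular=[[0, 0, 0], [0, 0, 0], [0, 0, -0.05], [0, 0, -0.08], [0, 0, -0.1], [0, 0, -0.1], [0, 0, -0.1], [0, 0, -0.1], [0, 0, -0.05], [0, 0, 0]])

```text
clock: 16.55
position: [0.5684, -0.1022, 0.0845]
ee_rot: [-1.334, -2.844, 0.0]
force: [-1.6, 0.4, 7.6]
width: 0.336
gripper_force: 25.0
```

```bash
python3 - <<'E'
from st import *
info()
w=arm.get_image('wrist')
for n,z in [('grip',.102),('crank',.086)]:
    for r in arm.place_of(n,w)[:2]:
      X=onz(w,r['centre'],z); print(n,round(r['conf'],2),X.round(4),'tool',(Rm.T@(X-s['position'])*1000).round(1))
E
```

```text
pos [ 0.5684 -0.1022  0.0845] xang 2.264 tilt [-0.0007  0.0001] j [ 0.48  0.58 -0.57  1.81  0.4   0.87  0.42] t 16.55 F [-1.6  0.4  7.6] M [-0.05  0.31  0.04] w 3.086936873849378
grip 0.84 [ 0.5686 -0.1037  0.102 ] tool [ -1.3  -0.8 -17.5]
crank 0.68 [ 0.5314 -0.0658  0.086 ] tool [51.6 -5.2 -1.5]
crank 0.36 [ 0.5759 -0.11    0.086 ] tool [-10.8   0.7  -1.5]
```

The rotor follows with its offset unchanged. I continue this stroke toward the wrist limit.

carry_out(claw=[2.5, 2.5, 2.5, 2.5, 2.5, 2.5, 2.5, 2.5, 2.5, 2.5, 2.5, 2.5, 2.5, 2.5, 2.5, 2.5, 2.5, 2.5], delta_pos=[[0, 0, -0.04], [0, 0, 0], [0, 0, 0], [0, 0, 0], [0, 0, 0], [0, 0, 0], [0, 0, 0], [0, 0, 0], [0, 0, 0], [0, 0, 0], [0, 0, 0], [0, 0, 0], [0, 0, 0], [0, 0, 0], [0, 0, 0], [0, 0, 0], [0, 0, 0], [0, 0, 0]], angular=[[0, 0, -0.06], [0, 0, -0.12], [0, 0, -0.12], [0, 0, -0.12], [0, 0, -0.12], [0, 0, -0.12], [0, 0, -0.12], [0, 0, -0.12], [0, 0, -0.12], [0, 0, -0.12], [0, 0, -0.12], [0, 0, -0.12], [0, 0, -0.12], [0, 0, -0.12], [0, 0, -0.12], [0, 0, -0.12], [0, 0, -0.06], [0, 0, 0]])

```text
clock: 18.5
position: [0.5675, -0.1032, 0.0844]
ee_rot: [1.563, -2.722, -0.0]
force: [-4.9, -4.6, 7.7]
width: 0.337
gripper_force: 25.0
```

```bash
python3 - <<'E'
from st import *
info()
E
```

```text
pos [ 0.5675 -0.1032  0.0844] xang -2.099 tilt [-0.0028 -0.0014] j [ 0.75  0.75 -1.03  1.79  0.75  1.05  2.05] t 18.5 F [-4.9 -4.6  7.7] M [-0.58  1.11  0.05] w 3.094817276446381
```

Turned about 2.5 rad so far. I release, rise clear of the knob, and wind the wrist back.

carry_out(claw=[3.5, 4, 5, 6, 6, 6, 6, 6, 6, 6, 6, 6, 6, 6, 6, 6, 6, 6, 6, 6], delta_pos=[[0, 0, -0.02], [0, 0, 0], [0, 0, 0], [0, 0, 0], [0, 0, 0], [0, 0, -1], [0, 0, -1.5], [0, 0, -1.5], [0, 0, -1], [0, 0, 0], [0, 0, 0], [0, 0, 0], [0, 0, 0], [0, 0, 0], [0, 0, 0], [0, 0, 0], [0, 0, 0], [0, 0, 0], [0, 0, 0], [0, 0, 0]], angular=[[0, 0, 0], [0, 0, 0], [0, 0, 0], [0, 0, 0], [0, 0, 0], [0, 0, 0], [0, 0, 0], [0, 0, 0], [0, 0, 0], [0, 0, 0.1], [0, 0, 0.14], [0, 0, 0.14], [0, 0, 0.14], [0, 0, 0.14], [0, 0, 0.14], [0, 0, 0.14], [0, 0, 0.14], [0, 0, 0.14], [0, 0, 0.14], [0, 0, 0.1]])

```text
clock: 20.5
position: [0.5691, -0.1018, 0.1361]
ee_rot: [0.661, 3.07, 0.0]
force: [0.0, 0.1, -0.3]
width: 0.652
gripper_force: 0.0
```

```bash
python3 - <<'E'
from st import *
info()
E
```

```text
pos [ 0.5691 -0.1018  0.1361] xang 2.717 tilt [ 0.0012 -0.    ] j [ 0.59  0.56 -0.73  1.76  0.43  0.99  0.84] t 20.5 F [ 0.   0.1 -0.3] M [ 0.07 -0.12  0.02] w 5.989717718440586
```

carry_out(claw=[6, 6, 6, 6, 6, 6, 6, 6, 6, 6, 6, 6, 6, 6, 6, 6, 6, 6, 6, 6], delta_pos=[[0, 0, 0], [0, 0, 0], [0, 0, 0], [0, 0, 0], [0, 0, 0], [0, 0, 0], [0, 0, 0], [0, 0, 0], [0, 0, 0], [0, 0, 0], [0, 0, 0], [0, 0, 0], [0, 0, 0], [0, 0, 0], [0, 0, 0], [0, 0, 0], [0, 0, 0], [0, 0, 0], [0, 0, 0], [0, 0, 0]], angular=[[0, 0, 0.14], [0, 0, 0.14], [0, 0, 0.14], [0, 0, 0.14], [0, 0, 0.14], [0, 0, 0.14], [0, 0, 0.14], [0, 0, 0.14], [0, 0, 0.14], [0, 0, 0.14], [0, 0, 0.14], [0, 0, 0.14], [0, 0, 0.14], [0, 0, 0.14], [0, 0, 0.14], [0, 0, 0.14], [0, 0, 0.14], [0, 0, 0.14], [0, 0, 0.1], [0, 0, 0]])

```text
clock: 22.5
position: [0.5691, -0.1015, 0.1359]
ee_rot: [-3.137, -0.16, -0.002]
force: [0.4, -0.5, -0.4]
width: 0.653
gripper_force: 0.0
```

```bash
python3 - <<'E'
from st import *
info()
w=arm.get_image('wrist');b=arm.get_image('side')
print('home delta',to([.5688,-.1022,.0852]))
for n,z in [('grip',.102),('crank',.086)]:
    for r in arm.place_of(n,w)[:2]:
      X=onz(w,r['centre'],z); print(n,round(r['conf'],2),X.round(4),'tool',(Rm.T@(X-s['position'])*1000).round(1))
u,v=proj(b,np.array([.569,-.103,.1])).astype(int)
cv2.imwrite('pics/k1.png',np.hstack([cv2.resize(b['frame'][v-50:v+50,u-50:u+50],(390,390),interpolation=cv2.INTER_CUBIC),cv2.resize(w['frame'],(400,300))[:,:,:].repeat(1,0) if 0 else cv2.resize(w['frame'],(400,390))])[:,:,::-1])
E
```

```text
pos [ 0.5691 -0.1015  0.1359] xang 0.102 tilt [0.0011 0.0004] j [ 0.14  0.45 -0.08  1.79  0.05  0.9  -1.43] t 22.5 F [ 0.4 -0.5 -0.4] M [ 0.01  0.03 -0.01] w 5.990012590095248
home delta [-0.04  0.07  5.07]
grip 0.63 [ 0.5695 -0.1015  0.102 ] tool [ 0.4  0.1 33.9]
crank 0.83 [ 0.5438 -0.1508  0.086 ] tool [-30.3  46.5  49.8]
```

View pics/k1.png

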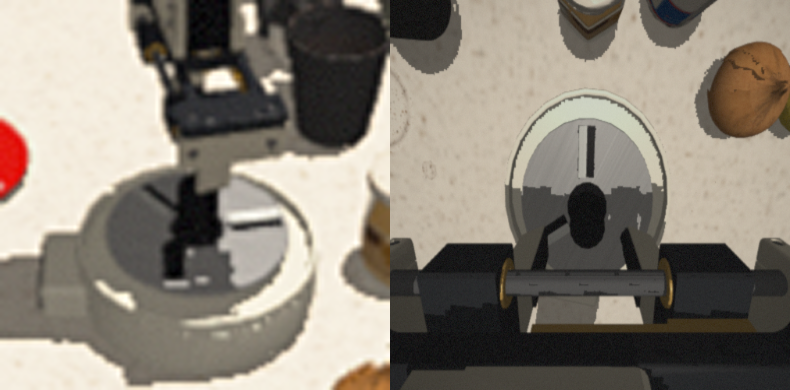

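Both views show the rotor seated flush in the drum. The knob is at tool (-30,+46) mm, clear of the fingers, so I come down and take the grip again.

carry_out(claw=[6, 6, 6, 6, 6, 6, 2.5, 2.5, 2.5, 2.5, 2.5, 2.5, 2.5], delta_pos=[[0, 0.03, 1.2], [0, 0, 1.2], [0, 0, 1.2], [0, 0, 1], [0, 0, 0.45], [0, 0, 0], [0, 0, 0], [0, 0, 0], [0, 0, 0], [0, 0, 0], [0, 0, 0], [0, 0, 0], [0, 0, 0]], angular=[[0, 0, 0], [0, 0, 0], [0, 0, 0], [0, 0, 0], [0, 0, 0], [0, 0, 0], [0, 0, 0], [0, 0, 0], [0, 0, 0], [0, 0, 0], [0, 0, 0], [0, 0, 0], [0, 0, 0]], force=20)

```text
clock: 24.0
position: [0.569, -0.1025, 0.0848]
ee_rot: [3.137, 0.161, 0.001]
force: [-0.6, -0.2, 3.6]
width: 0.343
gripper_force: 20.0
```

carry_out(claw=[2.5, 2.5, 2.5, 2.5, 2.5, 2.5, 2.5, 2.5, 2.5, 2.5, 2.5, 2.5, 2.5, 2.5, 2.5, 2.5, 2.5, 2.5], delta_pos=[[0, 0, 0], [0, 0, 0], [0, 0, 0], [0, 0, 0], [0, 0, 0], [0, 0, 0], [0, 0, 0], [0, 0, 0], [0, 0, 0], [0, 0, 0], [0, 0, 0], [0, 0, 0], [0, 0, 0], [0, 0, 0], [0, 0, 0], [0, 0, 0], [0, 0, 0], [0, 0, 0]], angular=[[0, 0, -0.06], [0, 0, -0.12], [0, 0, -0.12], [0, 0, -0.12], [0, 0, -0.12], [0, 0, -0.12], [0, 0, -0.12], [0, 0, -0.12], [0, 0, -0.12], [0, 0, -0.12], [0, 0, -0.12], [0, 0, -0.12], [0, 0, -0.12], [0, 0, -0.12], [0, 0, -0.12], [0, 0, -0.12], [0, 0, -0.12], [0, 0, -0.1]])

```text
clock: 25.8
position: [0.5673, -0.1034, 0.0847]
ee_rot: [-1.443, -2.789, 0.004]
force: [-6.6, -1.6, 10.5]
width: 0.343
gripper_force: 20.0
```

carry_out(claw=[2.5, 2.5, 2.5, 2.5, 2.5, 2.5, 2.5, 2.5, 2.5, 2.5, 2.5, 2.5, 2.5, 2.5, 2.5, 2.5, 2.5, 2.5, 2.5], delta_pos=[[0.05, -0.05, -0.05], [0, 0, 0], [0, 0, 0], [0, 0, 0], [0, 0, 0], [0, 0, 0], [0, 0, 0], [0, 0, 0], [0, 0, 0], [0, 0, 0], [0, 0, 0], [0, 0, 0], [0, 0, 0], [0, 0, 0], [0, 0, 0], [0, 0, 0], [0, 0, 0], [0, 0, 0], [0, 0, 0]], angular=[[0, 0, -0.08], [0, 0, -0.12], [0, 0, -0.12], [0, 0, -0.12], [0, 0, -0.12], [0, 0, -0.12], [0, 0, -0.12], [0, 0, -0.12], [0, 0, -0.12], [0, 0, -0.12], [0, 0, -0.12], [0, 0, -0.12], [0, 0, -0.12], [0, 0, -0.12], [0, 0, -0.12], [0, 0, -0.12], [0, 0, -0.12], [0, 0, -0.08], [0, 0, 0]])

```text
clock: 27.7
position: [0.5681, -0.1037, 0.0849]
ee_rot: [1.669, -2.66, 0.002]
force: [-0.5, -3.7, 3.3]
width: 0.347
gripper_force: 20.0
```

```bash
python3 - <<'E'
from st import *
info()
w=arm.get_image('wrist')
for n,z in [('grip',.102),('crank',.086)]:
    for r in arm.place_of(n,w)[:2]:
      X=onz(w,r['centre'],z); d=X-[.569,-.1025,0];print(n,round(r['conf'],2),X.round(4),'ang',np.arctan2(d[1],d[0])%(2*np.pi),'tool',(Rm.T@(X-s['position'])*1000).round(1))
E
```

```text
pos [ 0.5681 -0.1037  0.0849] xang -2.021 tilt [-0.0003 -0.0013] j [ 0.79  0.8  -1.11  1.79  0.81  1.1   2.08] t 27.7 F [-0.5 -3.7  3.3] M [-0.89 -0.02 -0.05] w 3.181223900890745
grip 0.98 [ 0.5693 -0.1037  0.102 ] ang 4.980661392349856 tool [ -0.5  -1.1 -17.1]
```

carry_out(claw=[3.5, 4, 5, 6, 6, 6, 6, 6, 6, 6, 6, 6], delta_pos=[[0, 0, 0], [0, 0, 0], [0, 0, 0], [0, 0, 0], [0, 0, 0], [0, 0, -1], [0, 0, -1.5], [0, 0, -2], [0, 0, -2], [0, 0, -2], [0, 0, -2], [0, 0, 0]], angular=[[0, 0, 0], [0, 0, 0], [0, 0, 0], [0, 0, 0], [0, 0, 0], [0, 0, 0], [0, 0, 0], [0, 0, 0], [0, 0, 0], [0, 0, 0], [0, 0, 0], [0, 0, 0]])

```text
clock: 29.05
position: [0.5697, -0.1017, 0.194]
ee_rot: [-1.668, 2.658, -0.005]
force: [0.3, -0.1, -0.1]
width: 0.653
gripper_force: 0.0
```

```bash
python3 - <<'E'
from st import *
info()
a=arm.get_image('scene');b=arm.get_image('side');w=arm.get_image('wrist')
for k,p in (('a',a),('b',b),('w',w)):
  for n,z in [('grip',.102),('crank',.086)]:
    for r in arm.place_of(n,p)[:4]:
      X=onz(p,r['centre'],z); d=X-[.569,-.1025,0]
      if np.hypot(*d[:2])<.08: print(k,n,round(r['conf'],2),X.round(4),'ang',round(np.arctan2(d[1],d[0])%(2*np.pi),3))
f=lambda p,h:cv2.resize(p['frame'][int(proj(p,np.array([.569,-.103,.07]))[1])-h:][:2*h,int(proj(p,np.array([.569,-.103,.07]))[0])-h:][:,:2*h],(390,390),interpolation=cv2.INTER_CUBIC)
cv2.imwrite('pics/z1.png',np.hstack([f(a,40),f(b,50)])[:,:,::-1])
E
```

```text
pos [ 0.5697 -0.1017  0.194 ] xang -2.021 tilt [ 0.0048 -0.0006] j [ 0.83  0.68 -1.19  1.67  0.66  1.25  2.19] t 29.05 F [ 0.3 -0.1 -0.1] M [ 0.17 -0.07 -0.03] w 5.994974173175887
a grip 0.83 [ 0.5588 -0.0965  0.102 ] ang 2.605
a crank 0.64 [ 0.5115 -0.0816  0.086 ] ang 2.793
a crank 0.57 [ 0.5465 -0.0442  0.086 ] ang 1.939
b grip 0.9 [ 0.5796 -0.1031  0.102 ] ang 6.229
b crank 0.83 [ 0.5327 -0.0613  0.086 ] ang 2.292
w grip 0.62 [ 0.5674 -0.1038  0.102 ] ang 3.816
w crank 0.56 [ 0.5397 -0.0578  0.086 ] ang 2.151
```

View pics/z1.png

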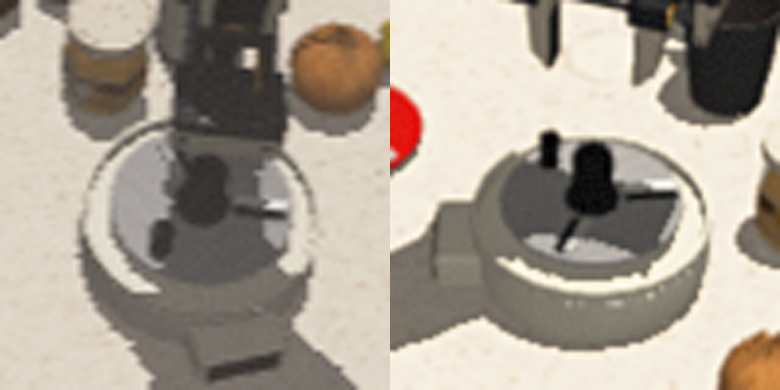

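Both views show the rotor level and flush in the drum, with the gripper clear. The knob measures about 2.13 rad against about 1.77 at seating, a turn of about 6.6 rad. I hand it in.

```bash
python3 -c "
from cell import arm
print(arm.sign_off())"
```

```text
the job is handed in; nothing more can be done
None
```

The grey rotor is seated home on the spindle's drive pin, was turned about 6.6 rad in one direction by its grip, and was left standing still with the arm clear; the job is handed in, and the hand-in returned no verdict.

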